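Change the chromatograph over to the other solvent line

ROBOT

A 6-joint arm with a two-finger parallel gripper is mounted at the origin on the work surface. World frame = base frame: x ahead of the robot, y to its left, z up, the work surface at z = 0. Lengths are in mm, angles in rad, forces in N, time in s.
With the tool pointing down it reaches from about 400 to 925 mm from the base axis. Payload 12.5 kg.
Tool frame: the origin (TCP) lies between the finger pads; the fingertips stand 11 mm ahead of it and the grasp point (between the pads) lies 8 mm behind it; y points along the fingers, x is the direction in which the jaws open and shut, and the axes are right-handed (so a half turn about y gives the same grasp; the last joint's range is limited). The gripper opens to 95 mm and grips with 3 to 60 N. Pads are 20 mm wide; open, the fingers measure 119 mm over their backs; the gripper's body (75 mm by 180 mm) begins 59 mm behind the grasp point.
Start: joints at [-1.318, 0.491, 1.559, -0, 1.092, -0.106], TCP at [219.493, -585.21, 200.261] pointing down, gripper open.
Joint ranges: [-3.1, 3.1], [-0.84, 2.19], [0.05, 2.79], [-1.13, 4.28], [0.06, 2.93], [-2.69, 2.69]. Speed limits (rad/s): [2.22, 2.22, 2.79, 3.14, 3.14, 3.14].

INTERFACE

Orientations are given as [roll, pitch, yaw] about the fixed x, y, z axes, in that order (R = Rz(yaw) Ry(pitch) Rx(roll)).
In Python, from cell import env gives the robot as it stands.
- The arm moves only by the tool jog_arm, never from a script. Its argument "series" is a list of rows, each an object of numbers: "dx", "dy", "dz": the shift along the world's x, y, z in m; "rx", "ry", "rz": the turn, a rotation vector about the world's x, y, z in degrees; "gripper": the opening, from 0 (shut) to 1 (fully open). A call has 1 to 12 rows; each row shifts and turns the commanded pose from where the row before left it; what a row does not reach is not made up. A row lasts 1/10 s, in which the tool goes at most 50 mm and 8.59 degrees, less where a joint would pass 70% of its speed; a pose out of reach is approached as far as the arm can. A call is refused whole if a number of a shift passes 0.05 or a number of a turn 8.59, either way. A call with a gripper value outside its range is refused whole. The fingers move at their own pace and stop on an object; the grip force is fixed at half the most. Time passes only in rows, so rows that do not move let the fingers close. It gives the time, the measured TCP pose, the force and the opening at its end, in the units of the state.
- env.state(): the state, without advancing time (a new reading comes with each control period).
- env.read_camera(name): name is "scene" or "side" or "wrist"; returns the picture (480x640x3 uint8, red, green, blue); there is no depth.
- env.camera_info(name): a dict with "camera_matrix" (3x3 intrinsics, pixels), "R" (3x3) and "t" (3): a world point X has camera coordinates R X + t; the wrist camera has in their place "mount" (4x4, takes a point from camera to tool coordinates, whose origin is the TCP and whose axes are the tool frame's). Camera axes: x right, y down, z forward; pixel columns grow to the right and rows downward; lengths in mm; the calibration is good to about 2 mm. The wrist camera is an equidistant fisheye: a pixel r from the principal point sees the ray r / f radians off the axis. A picture is of the moment at which its call begins: read the wrist's pose just before it. camera_info takes no time and is no camera call.
- env.job_done(): hands the job in, once; it reports no verdict.
The state is a dict: "t": time; "joints": joint angles; "qvel": joint speeds; "tau": joint torques, N m; "eef_pos": TCP position; "tcp_rot": TCP orientation; "ft_force": force on the tool from outside, world axes, zero at the start; "moment": the same for the moment, N m; "opening": opening from 0.0 (shut) to 1.0 (fully open).
Only numpy, scipy, OpenCV 4.12 (cv2) and the standard library are available. Lean on these libraries where they do the work, as an engineer would, in place of code of your own. Each camera call takes 0.05 s, during which the arm holds its last target.

TASK

Change over the solvent line at the valve manifold: push the orange knob, which stands pulled out, fully home until it snaps in, and only then pull the blue knob fully out until it snaps, so that the two lines are never open together. Leave the white knob pushed in, and let go of the knobs.

Things in the scene. Friction and masses are not known exactly. Their poses are not given: they have to be found in the camera images.
- orange_knob (a point): Centre of the orange slide-valve knob: a level cylinder 30 mm in diameter, 28 mm long, on a 10 mm stem, its centre 50 mm above the bench. -x points out of the valve along the stem (the pulling direction), z up. The valve block's front face is 36 mm behind the knob's centre with the knob home, 76 mm with it out; block top 58 mm above the bench. Free space round the knob: pinch its sides from above.
- blue_knob (a point): Centre of the blue knob; size, height and axes as the orange one. It starts home. Three valves (orange, blue, white) stand side by side in any order, 90 mm between knob axes, each a grey block 78 mm wide and 70 mm deep with a patch of the knob's colour on top; all face the same way, towards the robot, turned up to 0.35 rad.
- orange (a joint): How far the orange knob is pulled out, m: 0 = fully home (closed), 0.040 = fully out (open), with hard stops at both. It starts out. A spring detent holds the knob at either end; moving it takes up to about 7 N, and once well past half-way (0.020) it snaps on to the far end by itself.
- blue (a joint): The same for the blue knob; starts at 0.
- white (a joint): The same for the white knob, a bystander; starts at 0 and stays there.

How it is judged (in metres and radians):
On the way, in this order (a step that is already met when the one before it is completed fails the run):
1. the orange knob is home while the blue one is still home (value of joint each of orange, blue below 0.01 m), for 0.2 s.
2. the blue knob is pulled out (value of joint blue above 0.03 m), for 0.2 s.
At the end, for the whole second after the job is handed in: The orange knob is home (within 10 mm), the blue knob is out (within 10 mm of its 40 mm stop) and the white knob is home (within 10 mm) (value of joint each of orange, white below 0.01 m and value of joint blue above 0.03 m); the robot touches nothing.
It fails at once if the orange and blue lines are open together (both knobs more than 15 mm out) (value of joint each of orange, blue above 0.015 m).
It fails at once if the white knob is pulled half-way or further (20 mm) (value of joint white above 0.02 m).
It also fails if it takes over 50 s, if anything falls off the work surface, if the arm or the gripper's body presses on something with over 40 N, if the wrist force passes 120 N, or if a joint passes its speed limit or range.

## Working session

There is one attempt and no reset: what is moved stays moved. The work goes in short steps, Python scripts to look and compute and a tool call to move; the robot and the scene stay as the last step left them, time stands still between calls to the robot, and variables do not carry over. Pictures are saved under pics/ and viewed, and the job is handed in when it is done.

Besides the shell and the picture viewer there is one more tool, called in YAML: its name, and indented under it one key for each argument. jog_arm: Moves the arm, as the interface text tells. Its arguments: {"type":"object","properties":{"series":{"type":"array"}},"required":["series"]}

```bash
mkdir -p pics; ls; python3 - <<'E'
from cell import env
import cv2
s=env.state();print(s)
for n in("scene","side"):
    cv2.imwrite(f"pics/{n}0.png",env.read_camera(n)[:,:,::-1]); print(env.camera_info(n))
print(env.camera_info("wrist"))
E
```

```text
pics
{'t': 0.0, 'joints': array([-1.31759242e+00,  4.91546975e-01,  1.55948714e+00,  2.31485209e-05,
        1.09170053e+00, -1.05602346e-01]), 'qvel': array([-5.93959655e-04, -5.63194334e-05, -3.63276382e-05, -6.73688770e-04,
        2.79135897e-03,  2.26457647e-05]), 'tau': array([ 1.76054738e-03, -6.12633634e+01, -2.58174795e+01,  6.93967100e-02,
        4.83470655e-02, -9.18673027e-05]), 'eef_pos': array([ 219.42816226, -584.91688946,  199.6566016 ]), 'tcp_rot': array([-1.57065554e+00,  1.13346087e-03, -1.21200068e+00]), 'ft_force': array([-0.10831136,  0.48052919,  0.28176803]), 'moment': array([-0.00199586, -0.01485714, -0.03589909]), 'opening': 0.9988122263396968}
{'camera_matrix': array([[459.29595833,   0.        , 331.93684053],
       [  0.        , 459.29595833, 235.58595244],
       [  0.        ,   0.        ,   1.        ]]), 'R': array([[-0.18331049,  0.98303927,  0.00557263],
       [ 0.66224059,  0.12767558, -0.73833349],
       [-0.72652231, -0.13165385, -0.67441278]]), 't': array([  70.3436521 , -314.92362459, 1140.07345103])}
{'camera_matrix': array([[494.1632334
[... 166 characters left out ...]
2618668, -0.01473344],
       [-0.2666549 ,  0.59222022, -0.76037515],
       [ 0.3327872 , -0.68384218, -0.64931699]]), 't': array([548.64970887, 190.25492629, 540.59729394])}
{'camera_matrix': array([[371.64829954,   0.        , 317.74179641],
       [  0.        , 371.64829954, 240.87689051],
       [  0.        ,   0.        ,   1.        ]]), 'mount': array([[ 9.99999997e-01, -6.97399515e-05,  1.42724528e-05,
        -9.72825862e-02],
       [-3.14332866e-05, -2.52711588e-01,  9.67541654e-01,
        -1.84354682e+02],
       [-6.38694938e-05, -9.67541652e-01, -2.52711590e-01,
         7.06562816e+01],
       [ 0.00000000e+00,  0.00000000e+00,  0.00000000e+00,
         1.00000000e+00]])}
```

View pics/scene0.png

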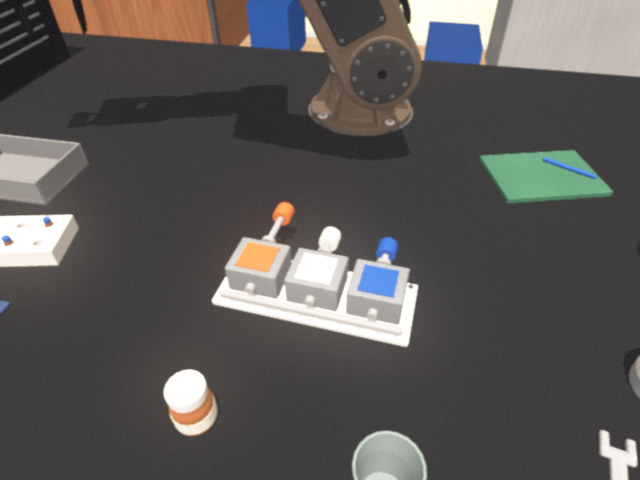

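View pics/side0.png

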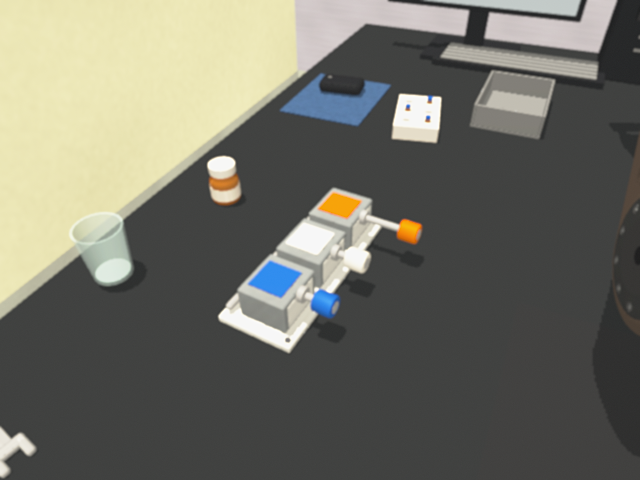

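The orange valve is on the left in the scene view (knob at about (284,213)), white is in the middle and blue on the right (knob at about (388,250)). Next I'll localise them.

```bash
cat > loc.py <<'E'
import cv2,numpy as np
from scipy.optimize import least_squares
def blobs(im,which):
    h=cv2.cvtColor(im,cv2.COLOR_RGB2HSV)
    lo,hi=((3,150,120),(18,255,255)) if which=='o' else ((105,150,90),(125,255,255))
    m=cv2.inRange(h,np.array(lo),np.array(hi))
    n,l,st,c=cv2.connectedComponentsWithStats(m)
    return [(int(st[i,4]),c[i].round(1).tolist()) for i in range(1,n) if st[i,4]>100]
def proj(ci,X):
    Y=np.atleast_2d(X)@ci['R'].T+ci['t']; p=Y@ci['camera_matrix'].T
    return p[:,:2]/p[:,2:]
def tri(obs): # [(ci,px)]
    f=lambda X:np.concatenate([proj(c,X)[0]-p for c,p in obs])
    r=least_squares(f,[600,0,50]); return r.x,np.abs(r.fun).max()
E
python3 - <<'E'
from loc import *; from cell import env
for n in('scene','side'):
    im=cv2.imread(f'pics/{n}0.png')[:,:,::-1].copy()
    for w in 'ob': print(n,w,blobs(im,w))
E
```

```text
scene o [(300, [283.7, 211.6]), (268, [190.3, 415.8])]
scene b [(2556, [276.1, 23.6]), (1863, [453.7, 43.5]), (175, [569.5, 167.7]), (293, [387.3, 246.8]), (748, [379.4, 280.3])]
side o [(285, [223.8, 182.7]), (288, [408.0, 232.7])]
side b [(991, [274.6, 278.6]), (453, [323.8, 302.9])]
```

```bash
sed -i 's/(18,255,255)/(24,255,255)/; s/(3,150,120)/(2,140,100)/' loc.py
python3 - <<'E'
from loc import *; from cell import env
ci={n:env.camera_info(n) for n in('scene','side')}
B={}
for n in ci:
    im=cv2.imread(f'pics/{n}0.png')[:,:,::-1].copy()
    for w in 'ob':
        b=blobs(im,w)
        roi=(220,200,420,330) if n=='scene' else (225,185,430,330)
        b=[q for q in b if roi[0]<q[1][0]<roi[2] and roi[1]<q[1][1]<roi[3]]
        b.sort(); print(n,w,b)
        B[n,w]=[b[0][1],b[-1][1]]
P={}
for w in 'ob':
    for k,nm in enumerate(('knob','patch')):
        P[w,nm],e=tri([(ci[n],np.array(B[n,w][k])) for n in ci]); print(w,nm,P[w,nm].round(1),round(e,2))
d=P['o','patch']-P['b','patch'];print(np.hypot(*d[:2]),'theta',np.arctan2(-d[0],d[1]))
for w in 'ob':
    d=P[w,'patch']-P[w,'knob'];print(w,np.arctan2(d[1],d[0]),np.hypot(*d[:2]))
E
```

```text
scene o [(319, [283.7, 211.7]), (730, [257.2, 256.7])]
scene b [(293, [387.3, 246.8]), (748, [379.4, 280.3])]
side o [(444, [408.4, 230.8]), (631, [339.5, 204.9])]
side b [(453, [323.8, 302.9]), (991, [274.6, 278.6])]
o knob [488.2 -60.9  52.4] 0.81
o patch [600.8 -71.1  57.4] 0.35
b knob [540.5 116.   52.8] 1.2
b patch [613.5 110.1  58. ] 0.14
181.60203762470604 theta 3.0715607095613366
o -0.09045365120345414 113.01359575369678
b -0.08166722251984736 73.24745599037156
```

jog_arm:
  series:
    - {"dx": 0.0225, "dy": 0.0435, "rz": -6.0}
    - {"dx": 0.0225, "dy": 0.0435, "rz": -6.0}
    - {"dx": 0.0225, "dy": 0.0435, "rz": -6.0}
    - {"dx": 0.0225, "dy": 0.0435, "rz": -6.0}
    - {"dx": 0.0225, "dy": 0.0435, "rz": -0.9}
    - {"dx": 0.0225, "dy": 0.0435}
    - {"dx": 0.0225, "dy": 0.0435}
    - {"dx": 0.0225, "dy": 0.0435}
    - {"dx": 0.0225, "dy": 0.0435}
    - {"dx": 0.0225, "dy": 0.0435}
    - {"dx": 0.0225, "dy": 0.0435}
    - {"dx": 0.0225, "dy": 0.0435}

```text
$.series[0]: bad value
```

jog_arm:
  series:
    - {"dz": -0.03}
    - {"dz": -0.03}
    - {"gripper": 0.8}
    - {"dx": 0}

```text
$.series[0]: bad value
```

```bash
python3 - <<'E'
from cell import env
import cv2
s=env.state();print(s['t'],s['eef_pos'],s['tcp_rot'],s['ft_force'],s['opening'])
for n in("wrist","side"): cv2.imwrite(f"pics/{n}1.png",env.read_camera(n)[:,:,::-1])
E
```

```text
0.1 [ 219.43388302 -584.96976348  199.74138819] [-1.57072442e+00  9.54445268e-04 -1.21196933e+00] [ 0.49730761 -0.00133505 -0.03764558] 0.9943597184646266
```

View pics/wrist1.png

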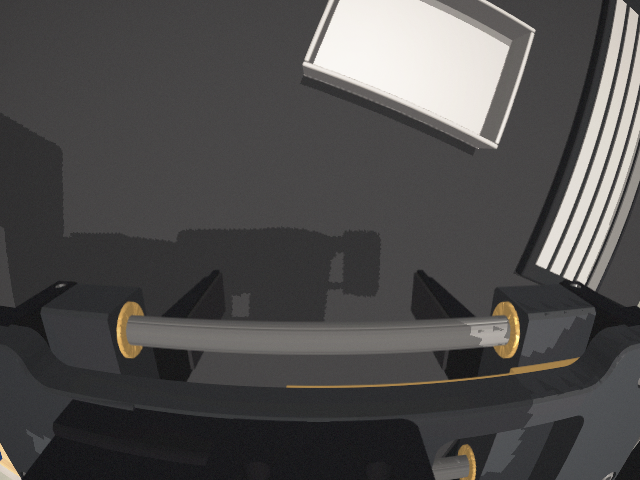

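View pics/side1.png

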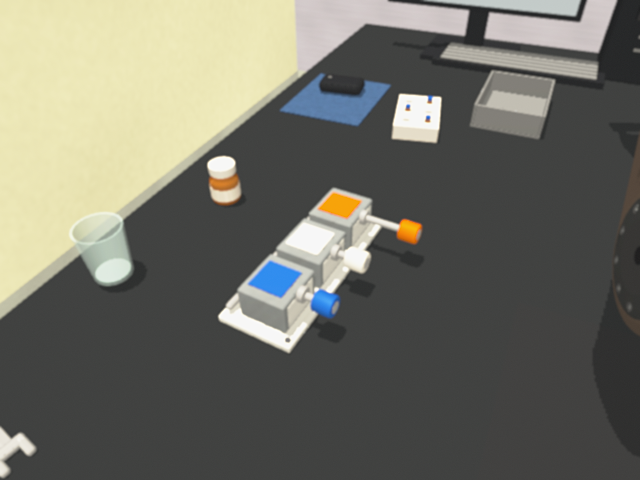

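The calls were refused ("bad value") and the arm hasn't moved. Each row may need every key, so I'll test with a single full row.

jog_arm:
  series:
    - {"dx": 0.0225, "dy": 0.0435, "dz": 0.0, "rx": 0.0, "ry": 0.0, "rz": -6.0, "gripper": 1.0}

```text
t: 0.3
eef_pos: [240.5, -544.3, 199.4]
tcp_rot: [-1.571, -0.001, -1.32]
ft_force: [0.6, 1.1, 0.4]
opening: 1.002
```

jog_arm:
  series:
    - {"dx": 0.0225, "dy": 0.0435, "dz": 0, "rx": 0, "ry": 0, "rz": -6, "gripper": 1}
    - {"dx": 0.0225, "dy": 0.0435, "dz": 0, "rx": 0, "ry": 0, "rz": -6, "gripper": 1}
    - {"dx": 0.0225, "dy": 0.0435, "dz": 0, "rx": 0, "ry": 0, "rz": -6, "gripper": 1}
    - {"dx": 0.0225, "dy": 0.0435, "dz": 0, "rx": 0, "ry": 0, "rz": -0.9, "gripper": 1}
    - {"dx": 0.0225, "dy": 0.0435, "dz": 0, "rx": 0, "ry": 0, "rz": 0, "gripper": 1}
    - {"dx": 0.0225, "dy": 0.0435, "dz": 0, "rx": 0, "ry": 0, "rz": 0, "gripper": 1}
    - {"dx": 0.0225, "dy": 0.0435, "dz": 0, "rx": 0, "ry": 0, "rz": 0, "gripper": 1}
    - {"dx": 0.0225, "dy": 0.0435, "dz": 0, "rx": 0, "ry": 0, "rz": 0, "gripper": 1}
    - {"dx": 0.0225, "dy": 0.0435, "dz": 0, "rx": 0, "ry": 0, "rz": 0, "gripper": 1}
    - {"dx": 0.0225, "dy": 0.0435, "dz": 0, "rx": 0, "ry": 0, "rz": 0, "gripper": 0.8}
    - {"dx": 0.0225, "dy": 0.0435, "dz": 0, "rx": 0, "ry": 0, "rz": 0, "gripper": 0.8}
    - {"dx": 0, "dy": 0, "dz": 0, "rx": 0, "ry": 0, "rz": 0, "gripper": 0.8}

```text
t: 1.5
eef_pos: [491.1, -58.9, 200.2]
tcp_rot: [-1.57, 0.001, -1.641]
ft_force: [-0.9, -0.5, 0.1]
opening: 0.822
```

jog_arm:
  series:
    - {"dx": 0, "dy": 0, "dz": -0.03, "rx": 0, "ry": 0, "rz": 0, "gripper": 0.8}
    - {"dx": 0, "dy": 0, "dz": -0.03, "rx": 0, "ry": 0, "rz": 0, "gripper": 0.8}
    - {"dx": 0, "dy": 0, "dz": 0, "rx": 0, "ry": 0, "rz": 0, "gripper": 0.8}

```text
t: 1.8
eef_pos: [487.7, -63.1, 137.6]
tcp_rot: [-1.576, 0.001, -1.647]
ft_force: [-0.4, -0.1, -0.4]
opening: 0.804
```

```bash
python3 - <<'E'
from cell import env
import cv2
s=env.state();print(s['t'],s['eef_pos'],s['tcp_rot'],s['ft_force'],s['opening'])
for n in("wrist","side"): cv2.imwrite(f"pics/{n}2.png",env.read_camera(n)[:,:,::-1])
E
```

```text
1.8 [487.68963652 -63.11090448 137.64745265] [-1.57642948e+00  8.90825744e-04 -1.64672043e+00] [-0.43440354 -0.05054924 -0.39442955] 0.8037082394692202
```

View pics/wrist2.png

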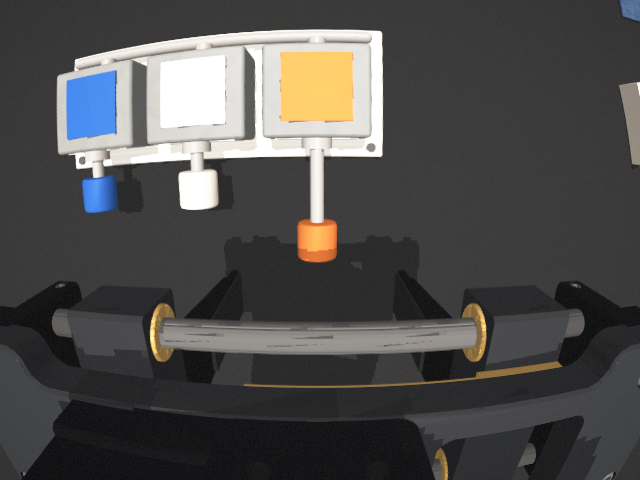

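View pics/side2.png

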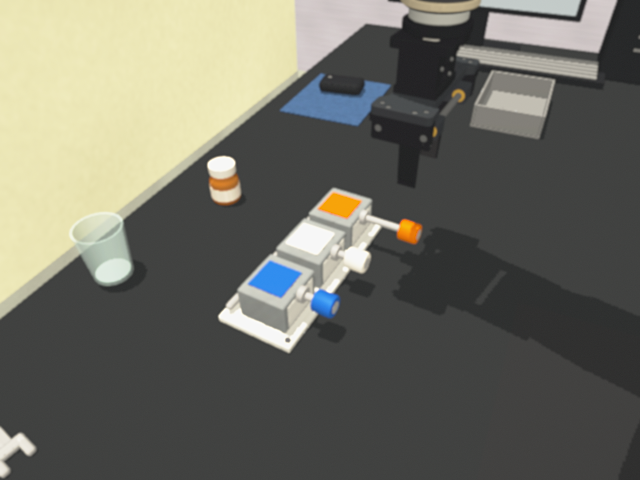

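In the wrist view the orange knob (317,240) lies on the symmetry line of the jaws (tips at columns 238 and 400). That disagrees with the mount's -97 mm x offset. I'll check the TCP against the fixed cameras before descending.

```bash
python3 - <<'E'
from loc import *; from cell import env
from scipy.spatial.transform import Rotation as Ro
s=env.state(); T=s['eef_pos'];R=Ro.from_euler('xyz',s['tcp_rot']).as_matrix()
ciw=env.camera_info('wrist')
cv2.imwrite("pics/scene2.png",env.read_camera('scene')[:,:,::-1])
for n in('scene','side'):
    ci=env.camera_info(n)
    for x in(-38-6,0,38+6): print(n,x,proj(ci,T+R@[x,11,0])[0].round(0))
for label,tx in(('given',None),('x=0',0)):
    M=ciw['mount'].copy()
    if tx is not None:M[0,3]=tx
    for nm,X in(('oknob',[489,-61.5,50]),('bknob',[542,115.5,50]),('opatch',[600.8,-71,58]),('TCP',T),('padL',T+R@[-38,11,0]),('padR',T+R@[38,11,0])):
        c=M[:3,:3].T@(R.T@(np.array(X)-T)-M[:3,3])
        th=np.arctan2(np.hypot(c[0],c[1]),c[2]);ph=np.arctan2(c[1],c[0])
        K=ciw['camera_matrix'];print(label,nm,(K[:2,2]+K[0,0]*th*np.array([np.cos(ph),np.sin(ph)])).round(0))
E
```

```text
scene -44 [306. 178.]
scene 0 [279. 174.]
scene 44 [252. 170.]
side -44 [402. 201.]
side 0 [415. 184.]
side 44 [426. 169.]
given oknob [315. 240.]
given bknob [100. 195.]
given opatch [316.  89.]
given TCP [318. 282.]
given padL [250. 275.]
given padR [385. 274.]
x=0 oknob [315. 240.]
x=0 bknob [100. 195.]
x=0 opatch [316.  89.]
x=0 TCP [318. 282.]
x=0 padL [250. 275.]
x=0 padR [385. 274.]
```

View pics/scene2.png

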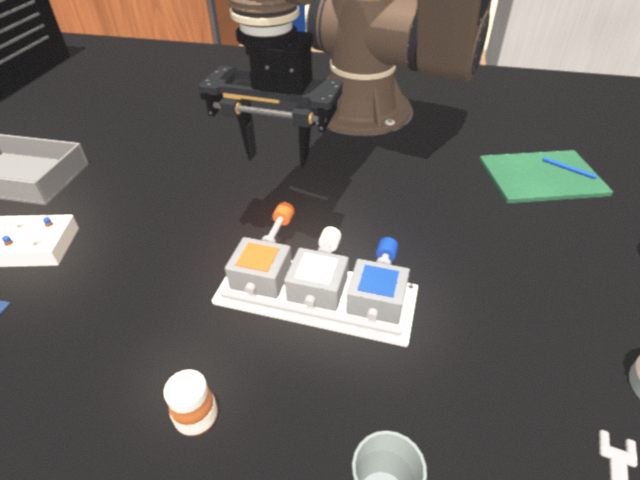

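The mount offset is really -0.097 mm, because I misread the exponent. All cameras agree within about 1 mm, so I'll descend and pinch orange.

jog_arm:
  series:
    - {"dx": 0.001, "dy": 0, "dz": -0.03, "rx": 0, "ry": 0, "rz": 0, "gripper": 0.8}
    - {"dx": 0, "dy": 0, "dz": -0.03, "rx": 0, "ry": 0, "rz": 0, "gripper": 0.8}
    - {"dx": 0, "dy": 0, "dz": -0.025, "rx": 0, "ry": 0, "rz": 0, "gripper": 0.8}
    - {"dx": 0, "dy": 0, "dz": -0.01, "rx": 0, "ry": 0, "rz": 0, "gripper": 0.8}
    - {"dx": 0, "dy": 0, "dz": 0, "rx": 0, "ry": 0, "rz": 0, "gripper": 0.8}
    - {"dx": 0, "dy": 0, "dz": 0, "rx": 0, "ry": 0, "rz": 0, "gripper": 0.8}

```text
t: 2.55
eef_pos: [491.2, -63.5, 46.5]
tcp_rot: [-1.569, -0.0, -1.647]
ft_force: [0.3, 0.0, -0.2]
opening: 0.8
```

jog_arm:
  series:
    - {"dx": 0, "dy": 0, "dz": 0, "rx": 0, "ry": 0, "rz": 0, "gripper": 0.2}
    - {"dx": 0, "dy": 0, "dz": 0, "rx": 0, "ry": 0, "rz": 0, "gripper": 0.2}
    - {"dx": 0, "dy": 0, "dz": 0, "rx": 0, "ry": 0, "rz": 0, "gripper": 0.2}
    - {"dx": 0, "dy": 0, "dz": 0, "rx": 0, "ry": 0, "rz": 0, "gripper": 0.2}
    - {"dx": 0, "dy": 0, "dz": 0, "rx": 0, "ry": 0, "rz": 0, "gripper": 0.2}
    - {"dx": 0, "dy": 0, "dz": 0, "rx": 0, "ry": 0, "rz": 0, "gripper": 0.2}

```text
t: 3.15
eef_pos: [490.5, -63.2, 45.3]
tcp_rot: [-1.571, -0.0, -1.647]
ft_force: [0.3, -1.2, -0.4]
opening: 0.353
```

```bash
python3 - <<'E'
from cell import env
import cv2
s=env.state();print(s['t'],s['eef_pos'],s['tcp_rot'],s['ft_force'],s['opening'])
for n in("wrist",): cv2.imwrite(f"pics/{n}3.png",env.read_camera(n)[:,:,::-1])
E
```

```text
3.15 [490.51284218 -63.21224925  45.30101423] [-1.57077497e+00 -9.75528291e-05 -1.64656339e+00] [ 0.30654841 -1.17857226 -0.39370328] 0.3530633685092642
```

View pics/wrist3.png

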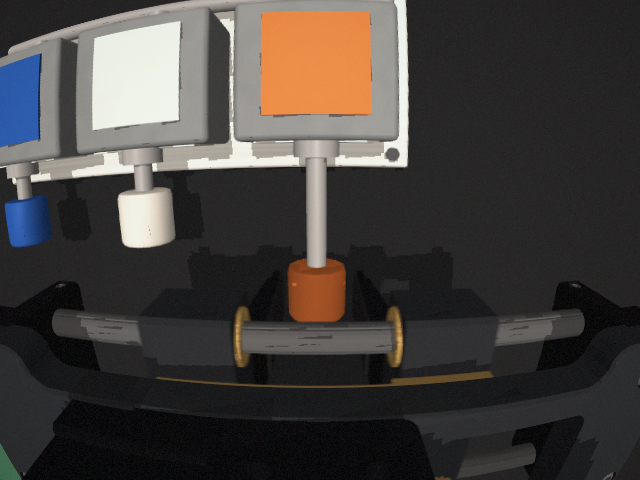

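The fingers straddle the orange knob and are 3.5 mm short of contact. I'll finish closing, then push in.

jog_arm:
  series:
    - {"dx": 0, "dy": 0, "dz": -0.002, "rx": 0, "ry": 0, "rz": 0, "gripper": 0.2}
    - {"dx": 0, "dy": 0, "dz": 0, "rx": 0, "ry": 0, "rz": 0, "gripper": 0.2}
    - {"dx": 0, "dy": 0, "dz": 0, "rx": 0, "ry": 0, "rz": 0, "gripper": 0.2}
    - {"dx": 0, "dy": 0, "dz": 0, "rx": 0, "ry": 0, "rz": 0, "gripper": 0.2}

```text
t: 3.6
eef_pos: [490.7, -62.7, 43.9]
tcp_rot: [-1.57, 0.0, -1.647]
ft_force: [-0.4, 5.8, 13.5]
opening: 0.235
```

jog_arm:
  series:
    - {"dx": 0.007, "dy": -0.0005, "dz": 0, "rx": 0, "ry": 0, "rz": 0, "gripper": 0.2}
    - {"dx": 0.007, "dy": -0.0005, "dz": 0, "rx": 0, "ry": 0, "rz": 0, "gripper": 0.2}
    - {"dx": 0.007, "dy": -0.0005, "dz": 0, "rx": 0, "ry": 0, "rz": 0, "gripper": 0.2}
    - {"dx": 0.007, "dy": -0.0005, "dz": 0, "rx": 0, "ry": 0, "rz": 0, "gripper": 0.2}
    - {"dx": 0.007, "dy": -0.0005, "dz": 0, "rx": 0, "ry": 0, "rz": 0, "gripper": 0.2}
    - {"dx": 0.006, "dy": -0.0005, "dz": 0, "rx": 0, "ry": 0, "rz": 0, "gripper": 0.2}
    - {"dx": 0, "dy": 0, "dz": 0, "rx": 0, "ry": 0, "rz": 0, "gripper": 0.2}
    - {"dx": 0, "dy": 0, "dz": 0, "rx": 0, "ry": 0, "rz": 0, "gripper": 0.2}

```text
t: 4.4
eef_pos: [530.7, -65.5, 44.0]
tcp_rot: [-1.572, 0.001, -1.647]
ft_force: [-6.1, 5.3, 18.5]
opening: 0.229
```

```bash
python3 - <<'E'
from cell import env
import cv2
s=env.state();print(s['t'],s['eef_pos'],s['tcp_rot'],s['ft_force'],s['opening'])
for n in("wrist",): cv2.imwrite(f"pics/{n}4.png",env.read_camera(n)[:,:,::-1])
E
```

```text
4.4 [530.66725023 -65.53346909  44.03426094] [-1.57236550e+00  5.99444514e-04 -1.64654539e+00] [-6.05353185  5.26538926 18.47869377] 0.22947030972515003
```

View pics/wrist4.png

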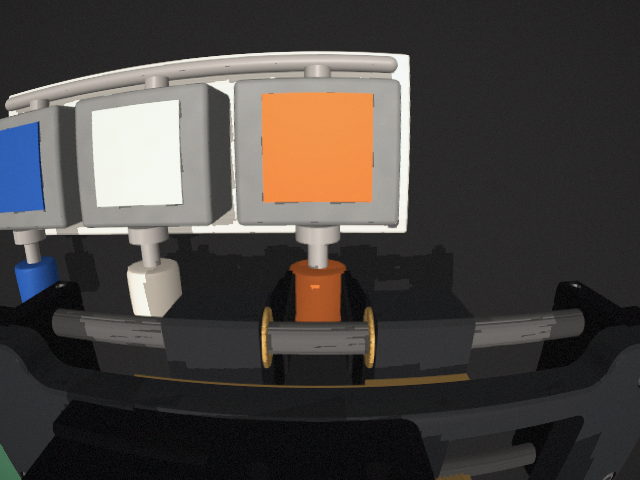

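Orange moved 40 mm. Its stem now matches white's in length (knob at (318,290), white at (155,290)), so it's home. I'll release, lift and check.

jog_arm:
  series:
    - {"dx": 0, "dy": 0, "dz": 0, "rx": 0, "ry": 0, "rz": 0, "gripper": 0.8}
    - {"dx": 0, "dy": 0, "dz": 0, "rx": 0, "ry": 0, "rz": 0, "gripper": 0.8}
    - {"dx": 0, "dy": 0, "dz": 0, "rx": 0, "ry": 0, "rz": 0, "gripper": 0.8}
    - {"dx": 0, "dy": 0, "dz": 0, "rx": 0, "ry": 0, "rz": 0, "gripper": 0.8}
    - {"dx": 0, "dy": 0, "dz": 0, "rx": 0, "ry": 0, "rz": 0, "gripper": 0.8}
    - {"dx": 0, "dy": 0, "dz": 0, "rx": 0, "ry": 0, "rz": 0, "gripper": 0.8}

```text
t: 5.05
eef_pos: [531.5, -66.2, 43.1]
tcp_rot: [-1.571, -0.0, -1.647]
ft_force: [-0.0, -0.7, 0.2]
opening: 0.68
```

jog_arm:
  series:
    - {"dx": 0, "dy": 0, "dz": 0.03, "rx": 0, "ry": 0, "rz": 0, "gripper": 0.8}
    - {"dx": 0, "dy": 0, "dz": 0.03, "rx": 0, "ry": 0, "rz": 0, "gripper": 0.8}
    - {"dx": 0, "dy": 0, "dz": 0.03, "rx": 0, "ry": 0, "rz": 0, "gripper": 0.8}
    - {"dx": 0, "dy": 0, "dz": 0, "rx": 0, "ry": 0, "rz": 0, "gripper": 0.8}
    - {"dx": 0, "dy": 0, "dz": 0, "rx": 0, "ry": 0, "rz": 0, "gripper": 0.8}

```text
t: 5.55
eef_pos: [531.5, -66.2, 133.5]
tcp_rot: [-1.57, -0.0, -1.647]
ft_force: [-1.0, -0.2, -0.7]
opening: 0.795
```

```bash
python3 - <<'E'
from cell import env
import cv2
s=env.state();print(s['t'],s['eef_pos'],s['tcp_rot'],s['ft_force'],s['opening'])
for n in("wrist","side"): cv2.imwrite(f"pics/{n}5.png",env.read_camera(n)[:,:,::-1])
E
```

```text
5.55 [531.49928836 -66.23082832 133.50733765] [-1.56984175e+00 -2.84445103e-04 -1.64658758e+00] [-1.00823703 -0.1749623  -0.65336298] 0.794544978734212
```

View pics/wrist5.png

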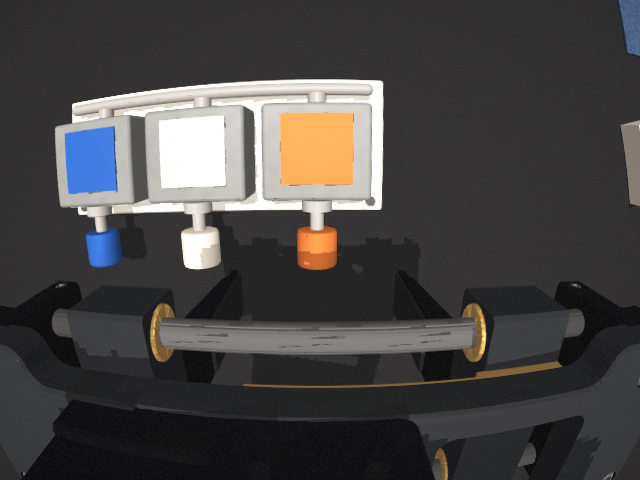

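View pics/side5.png

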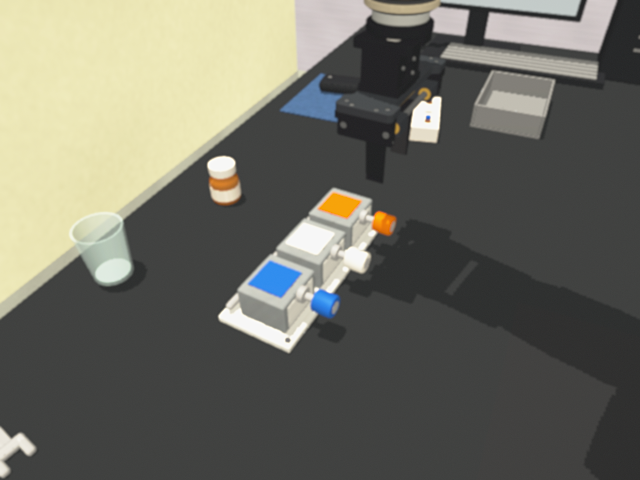

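Orange is home and in line with the others. Now on to blue, 180 mm to the side.

jog_arm:
  series:
    - {"dx": 0.003, "dy": 0.03, "dz": 0, "rx": 0, "ry": 0, "rz": 0, "gripper": 0.8}
    - {"dx": 0.002, "dy": 0.03, "dz": 0, "rx": 0, "ry": 0, "rz": 0, "gripper": 0.8}
    - {"dx": 0.002, "dy": 0.03, "dz": 0, "rx": 0, "ry": 0, "rz": 0, "gripper": 0.8}
    - {"dx": 0.002, "dy": 0.03, "dz": 0, "rx": 0, "ry": 0, "rz": 0, "gripper": 0.8}
    - {"dx": 0.002, "dy": 0.03, "dz": 0, "rx": 0, "ry": 0, "rz": 0, "gripper": 0.8}
    - {"dx": 0.001, "dy": 0.0305, "dz": 0, "rx": 0, "ry": 0, "rz": 0, "gripper": 0.8}
    - {"dx": 0, "dy": 0, "dz": 0, "rx": 0, "ry": 0, "rz": 0, "gripper": 0.8}
    - {"dx": 0, "dy": 0, "dz": 0, "rx": 0, "ry": 0, "rz": 0, "gripper": 0.8}

```text
t: 6.45
eef_pos: [543.0, 114.5, 132.2]
tcp_rot: [-1.573, -0.001, -1.645]
ft_force: [-0.6, -0.9, -0.2]
opening: 0.8
```

```bash
python3 - <<'E'
from cell import env
import cv2
s=env.state();print(s['t'],s['eef_pos'],s['tcp_rot'],s['ft_force'],s['opening'])
im=env.read_camera("wrist"); cv2.imwrite("pics/wrist6.png",im[:,:,::-1])
from loc import blobs; print(blobs(im,'b'))
E
```

```text
6.45 [542.99297172 114.51925841 132.15995933] [-1.57268930e+00 -5.33875775e-04 -1.64515721e+00] [-0.59106047 -0.943186   -0.18107144] 0.8002623810399557
[(4976, [318.2, 145.4]), (1579, [318.3, 245.9])]
```

View pics/wrist6.png

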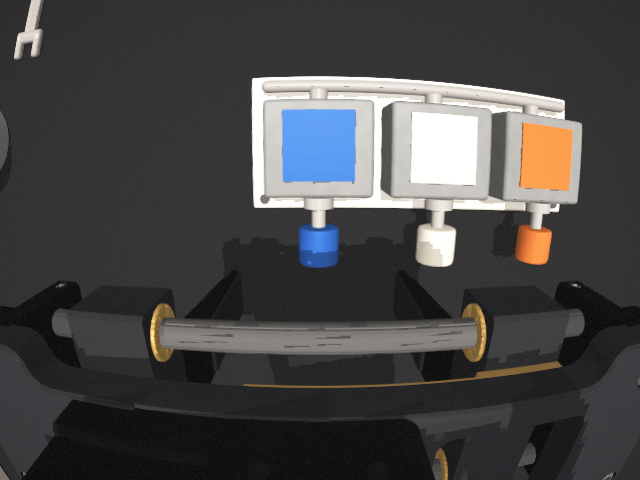

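The blue knob is centred laterally (column 318). I'll descend to TCP z ≈ 41 and close.

jog_arm:
  series:
    - {"dx": 0, "dy": 0, "dz": -0.03, "rx": 0, "ry": 0, "rz": 0, "gripper": 0.8}
    - {"dx": 0, "dy": 0, "dz": -0.03, "rx": 0, "ry": 0, "rz": 0, "gripper": 0.8}
    - {"dx": 0, "dy": 0, "dz": -0.025, "rx": 0, "ry": 0, "rz": 0, "gripper": 0.8}
    - {"dx": 0, "dy": 0, "dz": -0.007, "rx": 0, "ry": 0, "rz": 0, "gripper": 0.8}
    - {"dx": 0, "dy": 0, "dz": 0, "rx": 0, "ry": 0, "rz": 0, "gripper": 0.8}
    - {"dx": 0, "dy": 0, "dz": 0, "rx": 0, "ry": 0, "rz": 0, "gripper": 0.8}

```text
t: 7.1
eef_pos: [544.0, 113.8, 42.1]
tcp_rot: [-1.57, 0.0, -1.647]
ft_force: [0.0, -0.7, -0.6]
opening: 0.797
```

jog_arm:
  series:
    - {"dx": 0, "dy": 0, "dz": 0, "rx": 0, "ry": 0, "rz": 0, "gripper": 0.2}
    - {"dx": 0, "dy": 0, "dz": 0, "rx": 0, "ry": 0, "rz": 0, "gripper": 0.2}
    - {"dx": 0, "dy": 0, "dz": 0, "rx": 0, "ry": 0, "rz": 0, "gripper": 0.2}
    - {"dx": 0, "dy": 0, "dz": 0, "rx": 0, "ry": 0, "rz": 0, "gripper": 0.2}
    - {"dx": 0, "dy": 0, "dz": 0, "rx": 0, "ry": 0, "rz": 0, "gripper": 0.2}
    - {"dx": 0, "dy": 0, "dz": 0, "rx": 0, "ry": 0, "rz": 0, "gripper": 0.2}
    - {"dx": 0, "dy": 0, "dz": 0, "rx": 0, "ry": 0, "rz": 0, "gripper": 0.2}
    - {"dx": 0, "dy": 0, "dz": 0, "rx": 0, "ry": 0, "rz": 0, "gripper": 0.2}
    - {"dx": 0, "dy": 0, "dz": 0, "rx": 0, "ry": 0, "rz": 0, "gripper": 0.2}

```text
t: 8.0
eef_pos: [543.4, 114.1, 41.2]
tcp_rot: [-1.571, -0.0, -1.647]
ft_force: [0.1, -2.9, -0.8]
opening: 0.276
```

jog_arm:
  series:
    - {"dx": -0.004, "dy": 0.0003, "dz": 0, "rx": 0, "ry": 0, "rz": 0, "gripper": 0.1}
    - {"dx": -0.006, "dy": 0.0004, "dz": 0, "rx": 0, "ry": 0, "rz": 0, "gripper": 0.1}
    - {"dx": -0.006, "dy": 0.0005, "dz": 0, "rx": 0, "ry": 0, "rz": 0, "gripper": 0.1}
    - {"dx": -0.006, "dy": 0.0005, "dz": 0, "rx": 0, "ry": 0, "rz": 0, "gripper": 0.1}
    - {"dx": -0.006, "dy": 0.0005, "dz": 0, "rx": 0, "ry": 0, "rz": 0, "gripper": 0.1}
    - {"dx": -0.006, "dy": 0.0005, "dz": 0, "rx": 0, "ry": 0, "rz": 0, "gripper": 0.1}
    - {"dx": -0.007, "dy": 0.0005, "dz": 0, "rx": 0, "ry": 0, "rz": 0, "gripper": 0.1}
    - {"dx": 0, "dy": 0, "dz": 0, "rx": 0, "ry": 0, "rz": 0, "gripper": 0.1}
    - {"dx": 0, "dy": 0, "dz": 0, "rx": 0, "ry": 0, "rz": 0, "gripper": 0.1}

```text
t: 8.9
eef_pos: [502.7, 117.2, 41.6]
tcp_rot: [-1.57, -0.0, -1.646]
ft_force: [1.6, -6.1, 0.7]
opening: 0.268
```

```bash
python3 - <<'E'
from cell import env
import cv2
s=env.state();print(s['t'],s['eef_pos'],s['tcp_rot'],s['ft_force'],s['opening'])
im=env.read_camera("wrist"); cv2.imwrite("pics/wrist7.png",im[:,:,::-1])
E
```

```text
8.9 [502.65702816 117.20267488  41.60027251] [-1.56972036e+00 -3.46205299e-04 -1.64630256e+00] [ 1.55534831 -6.1085738   0.67453968] 0.2679381772006882
```

View pics/wrist7.png

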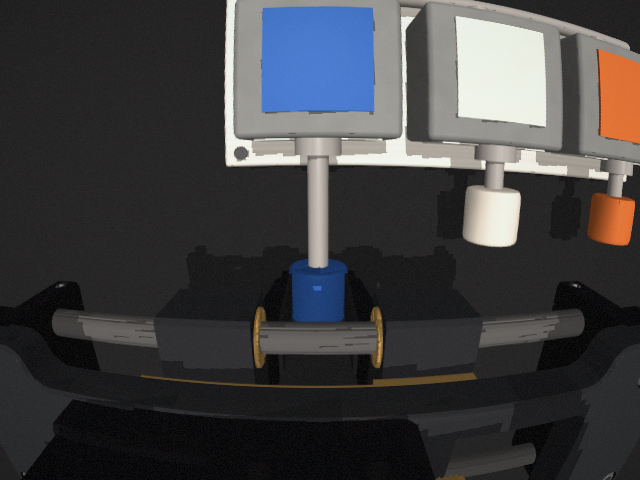

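Blue is out: the knob is at (318,290) with a long stem, just as orange was at the start. White and orange are home. I'll release and lift.

jog_arm:
  series:
    - {"dx": 0, "dy": 0, "dz": 0, "rx": 0, "ry": 0, "rz": 0, "gripper": 0.8}
    - {"dx": 0, "dy": 0, "dz": 0, "rx": 0, "ry": 0, "rz": 0, "gripper": 0.8}
    - {"dx": 0, "dy": 0, "dz": 0, "rx": 0, "ry": 0, "rz": 0, "gripper": 0.8}
    - {"dx": 0, "dy": 0, "dz": 0, "rx": 0, "ry": 0, "rz": 0, "gripper": 0.8}
    - {"dx": 0, "dy": 0, "dz": 0, "rx": 0, "ry": 0, "rz": 0, "gripper": 0.8}
    - {"dx": 0, "dy": 0, "dz": 0, "rx": 0, "ry": 0, "rz": 0, "gripper": 0.8}

```text
t: 9.55
eef_pos: [502.5, 117.6, 41.3]
tcp_rot: [-1.571, -0.0, -1.647]
ft_force: [-0.2, -0.2, 0.2]
opening: 0.716
```

jog_arm:
  series:
    - {"dx": 0, "dy": 0, "dz": 0.03, "rx": 0, "ry": 0, "rz": 0, "gripper": 0.8}
    - {"dx": 0, "dy": 0, "dz": 0.03, "rx": 0, "ry": 0, "rz": 0, "gripper": 0.8}
    - {"dx": 0, "dy": 0, "dz": 0.03, "rx": 0, "ry": 0, "rz": 0, "gripper": 0.8}
    - {"dx": 0, "dy": 0, "dz": 0.03, "rx": 0, "ry": 0, "rz": 0, "gripper": 0.8}
    - {"dx": 0, "dy": 0, "dz": 0, "rx": 0, "ry": 0, "rz": 0, "gripper": 0.8}
    - {"dx": 0, "dy": 0, "dz": 0, "rx": 0, "ry": 0, "rz": 0, "gripper": 0.8}

```text
t: 10.15
eef_pos: [502.4, 117.5, 161.5]
tcp_rot: [-1.57, 0.0, -1.647]
ft_force: [-0.4, 0.6, -0.1]
opening: 0.801
```

```bash
python3 - <<'E'
from cell import env
import cv2
s=env.state();print(s['t'],s['eef_pos'],s['ft_force'],s['opening'])
from loc import *
ci={n:env.camera_info(n) for n in('scene','side')};B={}
for n in ci:
    im=env.read_camera(n); cv2.imwrite(f"pics/{n}8.png",im[:,:,::-1])
    for w in 'ob': print(n,w,blobs(im,w))
E
```

```text
10.15 [502.44997276 117.53831725 161.48920708] [-0.3817706   0.55639198 -0.05327819] 0.8008505490978929
scene o [(5009, [134.1, 17.8]), (281, [275.8, 227.5]), (378, [193.5, 413.8])]
scene b [(2590, [276.5, 23.2]), (135, [569.2, 167.9]), (287, [391.5, 230.3])]
side o [(293, [223.7, 182.7]), (373, [383.2, 223.3])]
side b [(991, [274.6, 278.6]), (540, [352.7, 314.4])]
```

View pics/side8.png

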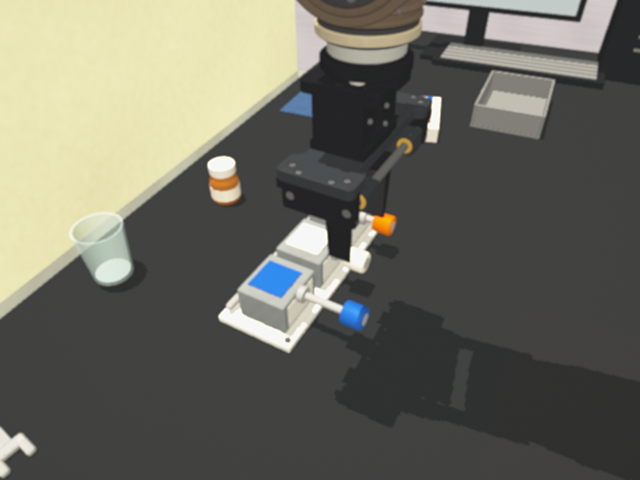

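The side view shows blue out (352,314), orange home (383,223) and white home, with the gripper clear above. I'll triangulate the knobs once more and hand in.

```bash
python3 - <<'E'
from cell import env
from loc import *
c=[env.camera_info(n) for n in('scene','side')]
print(tri([(c[0],np.array([275.8,227.5])),(c[1],np.array([383.2,223.3]))]))
print(tri([(c[0],np.array([391.5,230.3])),(c[1],np.array([352.7,314.4]))]))
env.job_done()
E
```

```text
(array([527.32797136, -63.60124987,  51.39381456]), np.float64(0.6862955977693161))
(array([501.39015861, 118.77496777,  52.69444451]), np.float64(1.0873363949789052))
the job is handed in; nothing more can be done
```

I pinched the orange knob and pushed it home, released it, and checked it by camera. Then I pulled the blue knob out, released it, lifted the gripper clear and handed the job in at about 10 s.

- **Orange:** the last triangulation puts it 39 mm in from where it started, and its stem matches white's in length. It reads as home.
- **Blue:** it triangulates 39 mm out from where it started, and the tool moved 41 mm while pulling. It reads as fully out.
- **White:** it looked home in the last wrist and side pictures. I didn't measure it separately.
- **Contact:** the wrist force is about 0 N, with the gripper open 120 mm above where it let go of the blue knob.

**Things that went differently:**
- My first two move calls were refused as "bad value" because every row needs all its keys. The arm did not move.
- While gripping, the opening read 22–26 mm instead of 30 mm. On the orange grip the tool also felt up to 18 N upward, possibly from pinching slightly above the knob's middle. The knobs moved the full distance both times.

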